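Seat a tap on its locating pins and clip it down

TASK

Pick up the small drink tap by its square column and put it on the dark mount with the spout pointing away from the red clip; the mount's pins are not exactly where they are drawn, so slide the plate about on the pin tips with a light touch until both holes drop over the pins and it lies flat and fully home. Never force or drop it onto the pins. Then swing the red clip over the plate's edge as far as it goes, let go, and leave the cup, jar and spanner alone.

Things in the scene. Friction and masses are not known exactly. Their poses are not given: they have to be found in the camera images.
- tap: Drink tap, loose, 0.5 to 0.75 kg: aluminium plate 130 (x) x 170 (y) x 8 with two through holes at y = +60 and -60, a square steel column 34 x 34 at its centre, 75 high from the underside, and a steel spout with a black lever on the column's +x face only (out to x = 63, 88 high). Origin: centre of the plate's underside, z up. It starts upright on the table.
- tap_column (a point): Centre of the top face of the tap's square column, 75 above the plate's underside. Grip the column across its two y faces, near the top.
- tap_round (a point): Round through hole of the tap's plate, 16.5 diameter, centre at (0, +60) on the underside; belongs on the thick pin.
- tap_slot (a point): Slot through the tap's plate, 10.5 (x) x 15 (y), centre at (0, -60) on the underside; belongs on the thin pin.
- mount: Dark steel foot fixed to the table, level: x -120 to +80, y -105 to +105, 25 high. Origin: on the table, under the middle of the pins as drawn; z up. On it is clamped a blue plate 130 x 190, top face 31 above the table, with two brass pins. A tap that is home has its underside at 31, its x and y axes along the mount's. More than 60 N between tap and mount marks them; 3 to 12 N is enough to slide.
- thick_drawn (a point): Where the tip centre of the thick brass pin (14 diameter) is drawn: (0, +60) of the mount, 43 above the table. The pin stands 12 above the blue face, top bevelled 1. The real pins differ: the blue plate with both pins is clamped off the drawn place by up to 7 in mount x and up to 7 in mount y, not turned, and stays put. That shift is not in any reported pose.
- thin_drawn (a point): Where the tip centre of the thin brass pin (8 diameter) is drawn: (0, -60) of the mount, 43 above the table, same height and bevel. Shifted together with the thick pin. A tap resting on the pin tips has its underside at 43 instead of 31.
- clip (a joint): Red swing clip, rad, about a vertical axis at (-105, 0) of the mount: a bar 16 wide, 41 to 47 above the table, reaching 72 from the axis. At 0 (open) it points along mount -y, at 1.57 (stop) along +x, 2 above the plate of a tap that is home; otherwise the plate blocks it. Starts at 0 to 0.2. Stiff: 1 to 2 N at its post turns it, and it stays where left.
- clip_post (a point): Top centre of the red upright post on the clip: 12 diameter, 45 tall, 55 from the clip's axis, its top 92 above the table. Push it sideways to turn the clip.
- cup: Blue cup, 76 wide, 100 tall, standing on the table; origin at the centre of its underside. To be left alone.
- jar: Amber jar, 64 wide, 90 tall, standing on the table; origin at the centre of its underside. To be left alone.
- spanner: Steel spanner, 170 long, lying on the table along its own x axis. To be left alone.
There are look-alikes about, which are no part of the job. Several things look just like the tap: the one meant starts farthest from the robot's base.

How it is judged:
By the outcome, as a careful person would: the job done as asked, in the order asked, and still so for the second after the job is handed in, with the robot touching nothing.
It also fails if it takes over 72 s, if anything falls off the work surface, if the arm or the gripper's body presses on something with over 40 N, if the wrist force passes 120 N, or if a joint passes its speed limit or range.

ROBOT

A 6-joint arm with a two-finger parallel gripper is mounted at the origin on the work surface. World frame = base frame: x ahead of the robot, y to its left, z up, the work surface at z = 0. Lengths are in m, angles in degrees, forces in N, time in s.
With the tool pointing down it reaches from about 0.275 to 0.975 m from the base axis. Payload 8.4 kg.
Tool frame: the origin (TCP) lies between the finger pads; the fingertips stand 25 mm ahead of it and the grasp point (between the pads) lies 6 mm ahead of it (r.tip_reach is the distance from the TCP to the fingertips, in m); z points along the fingers, y is the line along which they close (so a half turn about z gives the same grasp; the last joint's range is limited). The gripper opens to 92 mm and grips with 3 to 60 N. Pads are 20 mm wide; open, the fingers measure 128 mm over their backs; the gripper's body (75 mm by 189 mm) begins 69 mm behind the grasp point.
Start: joints at [67.643, 20.225, 93.587, -0, 66.188, -0.138], TCP at [0.236, 0.579, 0.24] pointing down, gripper open.
Joint ranges: [-150.9, 150.9], [-52.94, 120.26], [3.33, 152.33], [-74.26, 254.26], [0, 154.13], [-172.89, 172.89]. Speed limits (degrees/s): [127.2, 127.2, 159.86, 180, 180, 180].

INTERFACE

Orientations are given as [roll, pitch, yaw] about the fixed x, y, z axes, in that order (R = Rz(yaw) Ry(pitch) Rx(roll)).
In Python, from bench import telemetry, imaging, job, nets, r gives the robot as it stands.
- The arm moves only by the tool move_arm, never from a script. Its argument "series" is a list of rows, each a list of 5 numbers: the closure, from -1 (fully open) to 1 (shut), then the shift along the tool's x, y, z in cm, then the turn about the tool's z in degrees. In form: [[jaw, dx, dy, dz, yaw], ...]. A call has 1 to 5 rows; each row is the pose to reach, as a shift and turn from the pose commanded when the call began, along the tool's axes at that moment; what a row does not reach only later rows make up. A row lasts 1/8 s, in which the tool goes at most 62.5 mm and 10.7 degrees, less where a joint would pass 70% of its speed; a pose out of reach is approached as far as the arm can. A call with a gripper value outside its range is refused whole. The fingers move at their own pace and stop on an object; the grip force is fixed at half the most. Time passes only in rows, so rows that repeat a pose let the fingers close. It gives the time, the measured TCP pose, the force and the opening at its end, in the units of the state.
- telemetry.observe(): the state, without advancing time (a new reading comes with each control period).
- imaging.read_camera(name): name is "scene" or "top" or "wrist"; returns (picture, depth): 480x640x3 uint8, blue, green, red; 480x640 float32, m along the optical axis (not along the pixel's ray), 0 where there is no reading.
- imaging.camera_model(name): a dict with "fx", "fy", "cx", "cy" (pixels), "T" (4x4, takes a point from camera to world coordinates); the wrist camera has in their place "mount" (4x4, takes a point from camera to tool coordinates, whose origin is the TCP and whose axes are the flange's). Camera axes: x right, y down, z forward; pixel columns grow to the right and rows downward; lengths in m; the calibration is good to about 2 mm. The wrist camera is an equidistant fisheye: a pixel r from the principal point sees the ray r / f radians off the axis. A picture is of the moment at which its call begins: read the wrist's pose just before it. camera_model takes no time and is no camera call.
- job.hand_in(): hands the job in, once; it reports no verdict.
Trained networks look in the newest picture that a camera, given by its name, has taken for a name from the list of things; names that differ only in an ending like _2 or _b are one class to them, and where a whole thing is asked for, a point or a joint stands for the part that bears it (a point fixed in the world has none). Each returns a list of dicts, best first, with "conf" (0 to 1); they miss things now and then, are a little off and sometimes report something else, mostly with a low value. They report only what shows in the picture. A call takes as long as a camera call. They do not tell look-alikes from the thing itself.
- nets.search_frame(camera, label): "point" ([x, y, z] in m, in the coordinates of the camera as it stood for that picture, good to about 4 mm: the middle of the surface that is visible of it).
- nets.landmark_of(camera, label): "point" ([x, y, z] in m, in the coordinates of the camera as it stood for that picture, good to about 4 mm: a listed point, or the origin of a listed thing).
The state is a dict: "time_s": time; "joints": joint angles; "qd": joint speeds; "effort": joint torques, N m; "position": TCP position; "orientation": TCP orientation; "wrist_force": force on the tool from outside, world axes, zero at the start; "torque": the same for the moment, N m; "grip_width": opening from 0.0 (shut) to 1.0 (fully open).
Only numpy, scipy, OpenCV 4.12 (cv2) and the standard library are available. Lean on these libraries where they do the work, as an engineer would, in place of code of your own. Each camera call takes 0.05 s, during which the arm holds its last target. There are 200 camera calls.

## Working session

There is one attempt and no reset: what is moved stays moved. The work goes in short steps, Python scripts to look and compute and a tool call to move; the robot and the scene stay as the last step left them, time stands still between calls to the robot, and variables do not carry over. Pictures are saved under pics/ and viewed, on a budget of 10 in all, crops included, one or two more only if the job needs it, and the job is handed in when it is done.

Besides the shell and the picture viewer there is one more tool, called after "Emit:" as name([rows], argument=value, ...), one row to a line, values as JSON. move_arm: Moves the arm, as the interface text tells. Its arguments: {"type":"object","properties":{"series":{"type":"array"}},"required":["series"]}

```bash
mkdir -p pics; ls
cat > h.py <<'E'
from bench import telemetry, imaging, job, nets, r
import numpy as np, cv2
def w(cam,p):
    T=np.array(imaging.camera_model(cam)["T"]); return (T@np.r_[p,1])[:3]
E
python3 - <<'E'
from h import *
for c in ["top","scene"]:
    im,d=imaging.read_camera(c); cv2.imwrite(f"pics/{c}0.png",im)
    np.savez(f"{c}0.npz",im=im,d=d)
    m=imaging.camera_model(c); print(c,m["fx"],m["cx"],m["cy"],np.round(m["T"],3).tolist())
    for l in ["tap","tap_column","tap_round","tap_slot","mount","thick_drawn","thin_drawn","clip_post","cup","jar","spanner"]:
        for o in nets.landmark_of(c,l): print(l,round(o["conf"],2),np.round(w(c,o["point"]),4))
print(telemetry.observe())
E
```

```text
pics
top 616.0893731123704 324.25370011108663 249.51797627603003 [[-0.012, -0.989, 0.148, 0.306], [-1.0, 0.015, 0.014, 0.008], [-0.016, -0.148, -0.989, 1.704], [0.0, 0.0, 0.0, 1.0]]
tap 0.79 [ 4.941e-01 -2.950e-01 -1.000e-04]
tap 0.7 [ 0.2817 -0.3738  0.0022]
tap 0.56 [ 0.2765  0.2039 -0.0011]
tap_column 0.72 [ 0.2805 -0.3761  0.0731]
tap_column 0.64 [ 0.4893 -0.2932  0.0726]
tap_column 0.6 [0.2752 0.2053 0.0735]
tap_round 0.76 [ 0.281   0.2661 -0.0012]
tap_round 0.72 [ 0.3401 -0.3614 -0.0016]
tap_round 0.67 [ 4.946e-01 -2.315e-01 -2.000e-04]
tap_slot 0.95 [ 0.4902 -0.3506  0.0029]
tap_slot 0.95 [ 0.2217 -0.3884  0.002 ]
tap_slot 0.86 [ 0.2712  0.1474 -0.0005]
tap_slot 0.2 [5.522e-01 3.891e-01 5.000e-04]
mount 0.58 [ 0.4934 -0.2295  0.0023]
thick_drawn 0.71 [0.5731 0.2256 0.0434]
thin_drawn 0.56 [0.5509 0.1007 0.0406]
clip_post 0.71 [0.4525 0.1301 0.091 ]
cup 0.9 [0.5549 0.3917 0.0016]
jar 0.95 [ 7.888e-01 -2.171e-01 -6.000e-04]
jar 0.22 [0.5504 0.1015 0.0435]
spanner 0.91 [ 0.7904  0.0885 -0.0018]
scene 433.5987203051903 321.13631706139967 240.22520586976017 [[-0.096, 0.804, -0.587,
[... 803 characters left out ...]
0038]
spanner 0.92 [ 0.7873  0.0894 -0.0009]
{'time_s': 1.2, 'joints': array([ 6.76433370e+01,  2.02252330e+01,  9.35865104e+01, -1.33123449e-04,
        6.61887396e+01, -1.37934086e-01]), 'qd': array([ 0.06926732,  0.01272766,  0.00280573,  0.04629557, -0.02579559,
       -0.05787999]), 'effort': array([ 9.97267161e-04, -5.93763828e+01, -3.34575605e+01,  6.99651358e-02,
        1.53658970e-02,  5.10845638e-06]), 'position': array([0.23634571, 0.57859262, 0.23958801]), 'orientation': array([-1.79999517e+02,  1.20628380e-04,  1.57781325e+02]), 'wrist_force': array([1.0426765 , 0.66158769, 0.15907287]), 'torque': array([ 0.0338433 ,  0.04662066, -0.03218829]), 'grip_width': 1.0000689242468743}
```

View pics/top0.png

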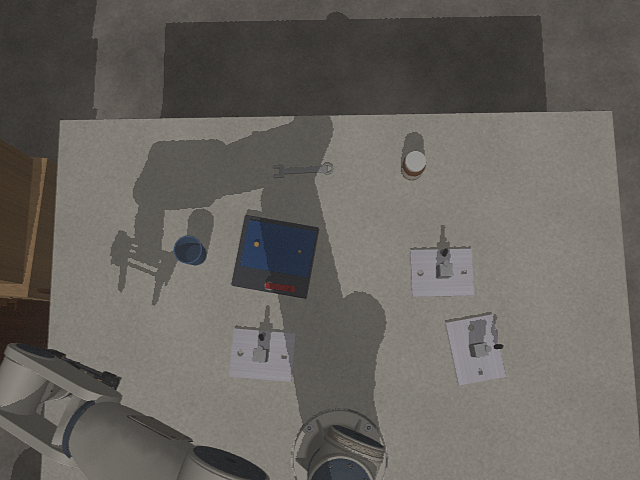

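View pics/scene0.png

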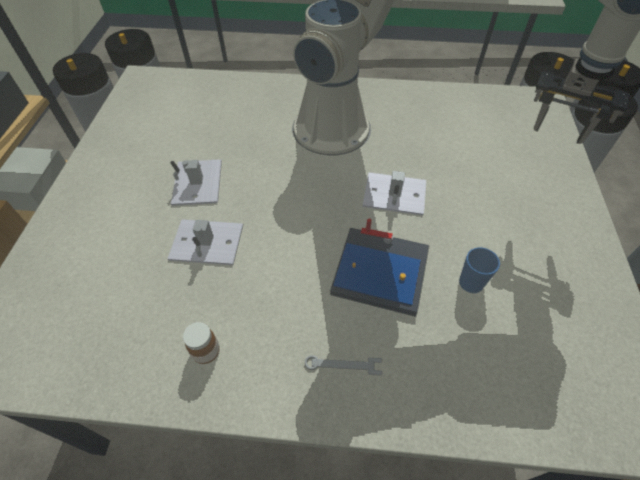

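```bash
cat >> h.py <<'E'
def Rz(a): a=np.radians(a); return np.array([[np.cos(a),-np.sin(a),0],[np.sin(a),np.cos(a),0],[0,0,1]])
def toolR(yaw): return Rz(yaw)@np.diag([1,-1,-1.])
def delta(target,yaw=None):
    "shift (cm, tool axes) and turn from the present pose to target"
    s=telemetry.observe(); y0=s["orientation"][2]; d=toolR(y0).T@(np.array(target)-s["position"])*100
    a=0 if yaw is None else -((yaw-y0+180)%360-180)
    print("pos",s["position"].round(4),"ori",s["orientation"].round(2),"F",s["wrist_force"].round(2),"t",s["time_s"],"-> cm",d.round(2),"turn",round(a,1))
E
python3 - <<'E'
from h import *
m=imaging.camera_model("wrist"); print({k:np.round(v,4).tolist() for k,v in m.items()})
delta([.562,.164,.26],170)
E
```

```text
{'fx': 371.6483, 'fy': 371.6483, 'cx': 319.4687, 'cy': 237.9242, 'mount': [[-0.0013, -0.9613, -0.2757, 0.078], [1.0, -0.0011, -0.001, -0.0007], [0.0006, -0.2757, 0.9613, -0.1445], [0.0, 0.0, 0.0, 1.0]]}
pos [0.2363 0.5786 0.2396] ori [-180.      0.    157.78] F [1.04 0.66 0.16] t 1.2 -> cm [-45.82 -26.07  -2.04] turn -12.2
```

Emit:
move_arm([
  [-1, -5.2, -2.9, -0.4, -1.4],
  [-1, -10.4, -5.8, -0.8, -2.8],
  [-1, -15.6, -8.7, -0.8, -4.2],
  [-1, -20.8, -11.6, -0.8, -5.6],
  [-1, -26, -14.5, 0, -7],
])

```text
time_s: 1.82
position: [0.4236, 0.3448, 0.2403]
orientation: [179.9, 0.1, 164.8]
wrist_force: [0.4, 0.4, 0.4]
grip_width: 0.998
```

```bash
python3 -c "
from h import *
delta([.562,.164,.24],170)"
```

```text
pos [0.4236 0.3448 0.2403] ori [1.7991e+02 7.0000e-02 1.6484e+02] F [0.37 0.44 0.37] t 1.825 -> cm [-18.09 -13.83   0.03] turn -5.2
```

Emit:
move_arm([
  [-1, -4.5, -3.4, 0, -1.3],
  [-1, -9, -6.9, 0, -2.6],
  [-1, -13.5, -10.4, 0, -3.9],
  [-1, -18.1, -13.8, 0, -5.2],
  [-1, -18.1, -13.8, 0, -5.2],
])

```text
time_s: 2.45
position: [0.5626, 0.1625, 0.2396]
orientation: [-180.0, 0.1, 169.8]
wrist_force: [-0.7, 1.1, 0.6]
grip_width: 1.002
```

Run:
```python
from h import *
s=telemetry.observe(); im,d=imaging.read_camera("wrist"); cv2.imwrite("pics/w0.png",im)
np.savez("w0.npz",im=im,d=d,p=s["position"],o=s["orientation"]); print(s["position"],s["orientation"])
```

```text
[0.56262702 0.16248864 0.23957964] [-1.79982240e+02  5.59461010e-02  1.69755849e+02]
```

View pics/w0.png

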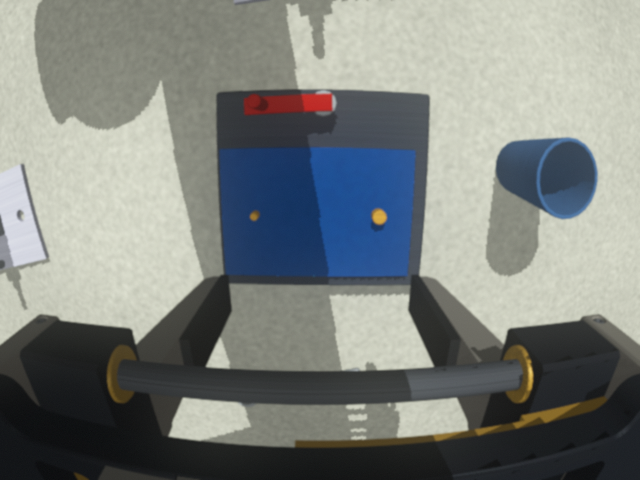

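```bash
cat >> h.py <<'E'
def wray(px,pos,ori,z):
    "wrist pixel(s) -> world points on the plane z (tool pointing down)"
    m=imaging.camera_model("wrist"); M=np.array(m["mount"]); px=np.atleast_2d(px).astype(float)
    u=(px-[m["cx"],m["cy"]])/m["fx"]; th=np.linalg.norm(u,axis=1,keepdims=True)+1e-12
    v=np.c_[u/th*np.sin(th),np.cos(th)]
    from scipy.spatial.transform import Rotation as Ro
    R=Ro.from_euler("xyz",ori,degrees=True).as_matrix(); c=R@M[:3,3]+pos; v=v@(R@M[:3,:3]).T
    return c+v*((z-c[2])/v[:,2])[:,None]
def blobs(mask,amin=15):
    n,l,st,ce=cv2.connectedComponentsWithStats(mask.astype(np.uint8)); return [(st[i,4],ce[i],l==i) for i in range(1,n) if st[i,4]>=amin]
E
python3 - <<'E'
from h import *
D=np.load("w0.npz"); im=D["im"]; p,o=D["p"],D["o"]; h,s,v=cv2.split(cv2.cvtColor(im,cv2.COLOR_BGR2HSV))
roi=np.zeros((480,640),bool); roi[85:290,205:440]=1
pins=[]
for a,c,m in blobs(roi&(h>10)&(h<32)&(s>110)&(v>70)): print("pin",a,c.round(1),wray(c,p,o,.043)[0,:2].round(4)); pins.append(c)
def rect(m,z,name):
    ys,xs=np.nonzero(m); cn=cv2.findContours(m.astype(np.uint8),0,1)[0]; c=max(cn,key=cv2.contourArea)[:,0]
    W=wray(c,p,o,z)[:,:2]; r=cv2.minAreaRect((W*1000).astype(np.float32)); print(name,np.round(r[0],2),np.round(r[1],2),round(r[2],2)); return W
blue=roi&(h>100)&(h<125)&(s>120)
b=max(blobs(blue),key=lambda t:t[0])[2]; rect(b,.031,"blue")
# foot: not table (table is warmish); dark/neutral or blue or red
foot=roi&((v<95)|(s>110))
f=max(blobs(foot),key=lambda t:t[0])[2]; W=rect(f,.025,"foot")
for y,x in [(120,225),(120,300),(120,420),(60,300),(200,210),(200,200),(279,300)]: print((x,y),im[y,x],h[y,x],s[y,x],v[y,x])
for a,c,m in blobs(roi&((h<8)|(h>172))&(s>150)&(v>60)): print("red",a,c.round(1),wray(c,p,o,.047)[0,:2].round(4))
E
```

```text
pin 164 [378.5 216.3] [0.571  0.2167]
pin 52 [254.  215.4] [0.549  0.1007]
blue [560.75 158.88] [189.11 129.99] 79.28
foot [542.14 161.46] [242.63 205.58] 79.75
(225, 120) [60 56 52] 105 34 60
(300, 120) [59 54 53] 115 26 59
(420, 120) [92 87 81] 104 30 92
(300, 60) [191 205 204] 32 17 205
(210, 200) [124 135 132] 38 21 135
(200, 200) [132 144 141] 38 21 144
(300, 279) [59 54 49] 105 43 59
red 1483 [286.6 103.5] [0.4528 0.1516]
```

```bash
python3 -c "
from h import *
delta([.491,-.292,.24],180)"
```

```text
pos [0.5613 0.164  0.2394] ori [ 1.8000e+02 -1.0000e-02  1.6979e+02] F [-0.6   0.08  0.31] t 2.5 -> cm [ -1.16 -46.12  -0.06] turn -10.2
```

Emit:
move_arm([
  [-1, -0.1, -5.2, 0, -1.2],
  [-1, -0.3, -10.4, 0, -2.4],
  [-1, -0.4, -15.6, 0, -3.6],
  [-1, -0.5, -20.8, 0, -4.8],
  [-1, -0.6, -26, 0, -6],
])

```text
time_s: 3.12
position: [0.5207, -0.0917, 0.2398]
orientation: [180.0, 0.0, 176.1]
wrist_force: [-0.3, -0.3, 0.0]
grip_width: 1.001
```

Emit:
move_arm([
  [-1, 0.5, -5, 0, -1.1],
  [-1, 0.7, -10, 0, -2.2],
  [-1, 1, -15, 0, -3.3],
  [-1, 1.5, -20.1, 0, -4.2],
  [-1, 1.5, -20.1, 0, -4.2],
])

```text
time_s: 3.75
position: [0.492, -0.2925, 0.2395]
orientation: [-180.0, 0.0, -179.9]
wrist_force: [0.6, 0.5, -0.1]
grip_width: 1.001
```

Emit:
move_arm([
  [-1, 0, 0, 0, 0],
  [-1, 0, 0, 0, 0],
])

```text
time_s: 4.0
position: [0.4926, -0.2894, 0.2396]
orientation: [180.0, -0.0, -179.7]
wrist_force: [-0.9, -0.5, 0.2]
grip_width: 0.996
```

Run:
```python
from h import *
s=telemetry.observe(); im,d=imaging.read_camera("wrist"); cv2.imwrite("pics/w1.png",im)
np.savez("w1.npz",im=im,d=d,p=s["position"],o=s["orientation"]); print(s["position"],s["orientation"])
for l in ["tap_column","tap_round","tap_slot"]:
    for q in nets.landmark_of("wrist",l):
        M=np.array(imaging.camera_model("wrist")["mount"]); print(l,q["conf"],toolR(s["orientation"][2])@(M@np.r_[q["point"],1])[:3]+s["position"])
```

```text
[ 0.49261234 -0.28942112  0.23960122] [ 1.79972502e+02 -5.68075245e-03 -1.79725054e+02]
tap_column 0.95 [ 0.48810479 -0.29294701  0.072251  ]
tap_round 0.72 [ 0.34173078 -0.36248526 -0.00271243]
tap_round 0.57 [ 0.49187995 -0.23246113 -0.00121538]
tap_slot 0.78 [ 0.48910708 -0.35167098  0.00051642]
```

View pics/w1.png

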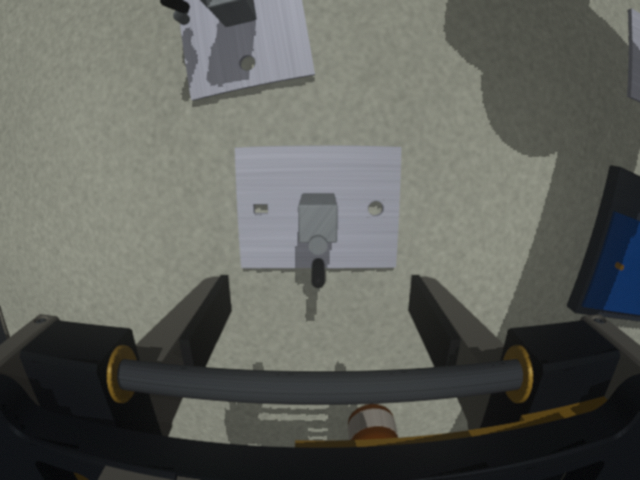

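Run:
```python
from h import *
D=np.load("w1.npz"); im=D["im"]; p,o=D["p"],D["o"]; g=cv2.cvtColor(im,cv2.COLOR_BGR2GRAY); h,s,v=cv2.split(cv2.cvtColor(im,cv2.COLOR_BGR2HSV))
b,gr,r_=[im[...,i].astype(int) for i in range(3)]
roi=np.zeros((480,640),bool); roi[130:285,220:415]=1
m=roi&(b-r_>8)&(v>110); m=max(blobs(m),key=lambda t:t[0])[2].astype(np.uint8)
m=cv2.morphologyEx(m,cv2.MORPH_OPEN,np.ones((7,7)))
c=max(cv2.findContours(m,0,1)[0],key=cv2.contourArea)[:,0]
r=cv2.minAreaRect((wray(c,p,o,.008)[:,:2]*1000).astype(np.float32)); print("plate",r)
for n,(x0,x1,y0,y1) in dict(slot=(248,274,198,220),rnd=(362,390,196,222)).items():
    q=np.zeros_like(roi); q[y0:y1,x0:x1]=1
    k=blobs(q&(m==0))
    for a,ce,mm in k: print(n,a,ce.round(1),wray(ce,p,o,.008)[0,:2].round(4),wray(ce,p,o,.004)[0,:2].round(4))
```

```text
plate ((490.2482604980469, -292.1348876953125), (127.41874694824219, 167.3574981689453), 0.2559344470500946)
slot 162 [260.2 208.6] [ 0.4906 -0.3519] [ 0.4914 -0.3525]
rnd 212 [375.1 207.7] [ 0.4892 -0.2325] [ 0.49   -0.2319]
```

```bash
python3 -c "
from h import *
delta([.490,-.292,.068],-179.5)"
```

```text
pos [ 0.4926 -0.2903  0.2397] ori [-1.8000e+02  1.0000e-02 -1.7975e+02] F [-0.25  0.84  0.24] t 4.2 -> cm [ 0.26 -0.17 17.17] turn -0.2
```

Emit:
move_arm([
  [-1, 0.26, -0.2, 5, -0.2],
  [-1, 0.26, -0.2, 10, -0.2],
  [-1, 0.26, -0.2, 14, -0.2],
  [-1, 0.26, -0.2, 16.5, -0.2],
  [-1, 0.26, -0.2, 17.2, -0.2],
])

```text
time_s: 4.82
position: [0.4889, -0.2924, 0.0661]
orientation: [179.9, -0.1, -179.6]
wrist_force: [0.3, -0.7, 0.5]
grip_width: 0.997
```

Emit:
move_arm([
  [-1, 0, 0, 0, 0],
  [1, 0, 0, 0, 0],
  [1, 0, 0, 0, 0],
  [1, 0, 0, 0, 0],
  [1, 0, 0, 0, 0],
])

```text
time_s: 5.45
position: [0.4898, -0.2933, 0.0679]
orientation: [-180.0, 0.0, -179.6]
wrist_force: [0.3, 0.5, -0.6]
grip_width: 0.59
```

Emit:
move_arm([
  [1, 0, 0, 0, 0],
  [1, 0, 0, 0, 0],
  [1, 0, 0, -0.5, 0],
  [1, 0, 0, -2, 0],
  [1, 0, 0, -3, 0],
])

```text
time_s: 6.08
position: [0.4899, -0.2934, 0.0987]
orientation: [-180.0, 0.0, -179.6]
wrist_force: [0.5, -0.2, -5.0]
grip_width: 0.368
```

```bash
python3 -c "
from h import *
delta([.5606,.1588,.15],169.3)"
```

```text
pos [ 0.4899 -0.2934  0.0987] ori [-1.7997e+02  4.0000e-02 -1.7962e+02] F [ 0.49 -0.25 -5.02] t 6.075 -> cm [-7.37 45.17 -5.13] turn 11.1
```

Emit:
move_arm([
  [1, 0, 2.5, -2.5, 0],
  [1, -0.8, 7, -5.1, 1.5],
  [1, -1.6, 12, -5.1, 3],
  [1, -2.5, 17, -5.1, 4.5],
  [1, -3.3, 22, -5.1, 6],
])

```text
time_s: 6.7
position: [0.5216, -0.0715, 0.1496]
orientation: [-180.0, 0.1, 174.3]
wrist_force: [1.0, -0.7, -5.4]
grip_width: 0.367
```

```bash
python3 -c "
from h import *
delta([.5606,.1588,.15],169.3)"
```

```text
pos [ 0.5216 -0.0715  0.1496] ori [-1.7999e+02  9.0000e-02  1.7431e+02] F [ 0.96 -0.71 -5.44] t 6.7 -> cm [-1.6  23.31 -0.04] turn 5.0
```

Emit:
move_arm([
  [1, -0.4, 5, 0, 1.2],
  [1, -0.8, 10, 0, 2.5],
  [1, -1.1, 15, 0, 3.7],
  [1, -1.4, 20, 0, 5],
  [1, -1.6, 23.3, 0, 5],
])

```text
time_s: 7.32
position: [0.5602, 0.1596, 0.1494]
orientation: [180.0, 0.1, 169.4]
wrist_force: [0.2, 0.4, -5.2]
grip_width: 0.367
```

Emit:
move_arm([
  [1, 0, 0, 0, 0],
  [1, 0, 0, 0, 0],
  [1, 0, 0, 0, 0],
  [1, 0, 0, 0, 0],
])

```text
time_s: 7.82
position: [0.5599, 0.1565, 0.1487]
orientation: [-180.0, 0.0, 169.3]
wrist_force: [-0.6, -0.3, -5.5]
grip_width: 0.369
```

Run:
```python
from h import *
delta([.5606,.1588,.113],169.3)
s=telemetry.observe(); im,d=imaging.read_camera("wrist"); cv2.imwrite("pics/w2.png",im)
np.savez("w2.npz",im=im,d=d,p=s["position"],o=s["orientation"])
```

```text
pos [0.5599 0.1565 0.1487] ori [-179.99    0.    169.31] F [-0.61 -0.27 -5.51] t 7.825 -> cm [-0.02  0.24  3.57] turn 0.0
```

View pics/w2.png

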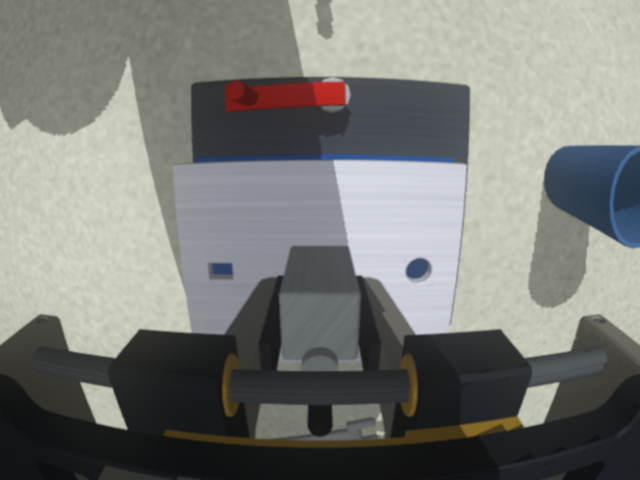

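Run:
```python
from h import *
D=np.load("w2.npz"); im=D["im"]; p,o=D["p"],D["o"]; h,s,v=cv2.split(cv2.cvtColor(im,cv2.COLOR_BGR2HSV))
z=p[2]-.060; R=toolR(o[2])
for n,(x0,x1,y0,y1) in dict(slot=(200,242,255,285),rnd=(398,440,250,290)).items():
    q=np.zeros((480,640),bool); q[y0:y1,x0:x1]=1
    for a,ce,mm in blobs(q&((v<125)|(s>60))):
        if a>80: W=wray(ce,p,o,z)[0]; print(n,a,ce.round(1),"tool mm",((R.T@(W-p))*1000).round(1))
```

```text
slot 382 [220.2 270.6] tool mm [ -0.9 -60.9  60. ]
rnd 341 [417.3 268.1] tool mm [ 0.6 57.9 60. ]
```

Emit:
move_arm([
  [1, 0, 0.2, 1, 0.2],
  [1, 0, 0.24, 2.2, 0.2],
  [1, 0, 0.24, 3.1, 0.2],
  [1, 0, 0.24, 3.5, 0.2],
  [1, 0, 0.24, 3.5, 0.2],
])

```text
time_s: 8.5
position: [0.5602, 0.1597, 0.1131]
orientation: [-180.0, -0.0, 169.2]
wrist_force: [0.0, -0.6, -4.6]
grip_width: 0.369
```

Emit:
move_arm([
  [1, 0, 0, 0.05, 0],
  [1, 0, 0, 0.1, 0],
  [1, 0, 0, 0.15, 0],
  [1, 0, 0, 0.2, 0],
  [1, 0, 0, 0.2, 0],
])

```text
time_s: 9.12
position: [0.5604, 0.1597, 0.1116]
orientation: [-180.0, 0.0, 169.2]
wrist_force: [-0.1, 0.9, -5.6]
grip_width: 0.362
```

Run:
```python
from h import *
delta([.5606,.1588,.111],169.1)
s=telemetry.observe(); im,d=imaging.read_camera("wrist"); cv2.imwrite("pics/w3.png",cv2.resize(im[180:330,150:490],None,fx=2.3,fy=2.3,interpolation=2))
np.savez("w3.npz",im=im,d=d,p=s["position"],o=s["orientation"])
```

```text
pos [0.5604 0.1597 0.1116] ori [-180.      0.    169.18] F [-0.08  0.93 -5.62] t 9.125 -> cm [-0.04 -0.09  0.06] turn 0.1
```

View pics/w3.png

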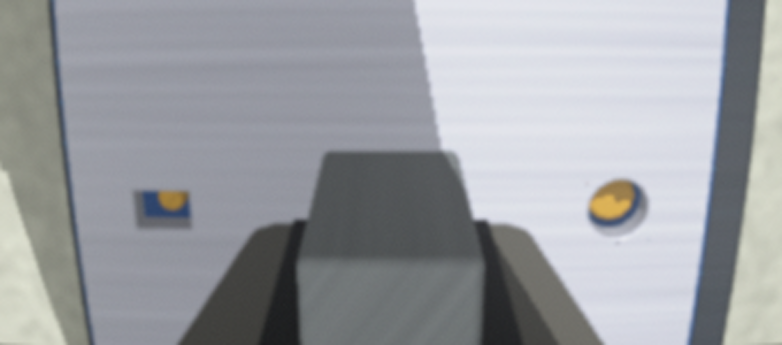

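Both pins show through the holes (thin at about (172,198), thick about (612,200) in the crop), nearly centred. I'll lower lightly, with a 0.5 mm shift in +y.

Emit:
move_arm([
  [1, 0, 0.05, 0, 0],
  [1, 0, 0.05, 0.05, 0],
  [1, 0, 0.05, 0.1, 0],
  [1, 0, 0.05, 0.15, 0],
  [1, 0, 0.05, 0.15, 0],
])

```text
time_s: 9.8
position: [0.5604, 0.1602, 0.11]
orientation: [-180.0, -0.0, 169.2]
wrist_force: [-0.6, 0.3, -4.8]
grip_width: 0.368
```

Emit:
move_arm([
  [1, 0, 0, 0.03, 0],
  [1, 0, 0, 0.06, 0],
  [1, 0, 0, 0.1, 0],
  [1, 0, 0, 0.1, 0],
])

```text
time_s: 10.3
position: [0.5604, 0.1602, 0.109]
orientation: [-180.0, -0.0, 169.2]
wrist_force: [-0.6, -0.3, -4.6]
grip_width: 0.369
```

Emit:
move_arm([
  [1, 0, 0, 0.05, 0],
  [1, 0, 0, 0.1, 0],
  [1, 0, 0, 0.15, 0],
  [1, 0, 0, 0.2, 0],
  [1, 0, 0, 0.2, 0],
])

```text
time_s: 10.92
position: [0.5604, 0.1602, 0.107]
orientation: [-180.0, -0.0, 169.2]
wrist_force: [-0.0, 0.5, -6.1]
grip_width: 0.37
```

Emit:
move_arm([
  [1, 0, 0, 0.1, 0],
  [1, 0, 0, 0.2, 0],
  [1, 0, 0, 0.3, 0],
  [1, 0, 0, 0.4, 0],
  [1, 0, 0, 0.4, 0],
])

```text
time_s: 11.55
position: [0.5604, 0.1602, 0.103]
orientation: [-180.0, -0.0, 169.2]
wrist_force: [0.4, -0.4, -5.5]
grip_width: 0.367
```

Emit:
move_arm([
  [1, 0, 0, 0.05, 0],
  [1, 0, 0, 0.1, 0],
  [1, 0, 0, 0.15, 0],
  [1, 0, 0, 0.2, 0],
  [1, 0, 0, 0.2, 0],
])

```text
time_s: 12.18
position: [0.5604, 0.1602, 0.101]
orientation: [-180.0, -0.0, 169.2]
wrist_force: [-0.1, -0.6, -5.5]
grip_width: 0.368
```

Emit:
move_arm([
  [1, 0, 0, 0.03, 0],
  [1, 0, 0, 0.06, 0],
  [1, 0, 0, 0.09, 0],
  [1, 0, 0, 0.12, 0],
  [1, 0, 0, 0.12, 0],
])

```text
time_s: 12.8
position: [0.5605, 0.1602, 0.0999]
orientation: [-180.0, -0.0, 169.2]
wrist_force: [-0.2, -0.7, -4.9]
grip_width: 0.368
```

Emit:
move_arm([
  [1, 0, 0, 0.02, 0],
  [1, 0, 0, 0.05, 0],
  [1, 0, 0, 0.08, 0],
  [1, 0, 0, 0.1, 0],
  [1, 0, 0, 0.1, 0],
])

```text
time_s: 13.42
position: [0.5605, 0.1602, 0.0989]
orientation: [-180.0, 0.0, 169.2]
wrist_force: [-0.3, -0.3, -4.5]
grip_width: 0.369
```

Emit:
move_arm([
  [1, 0, 0, 0.02, 0],
  [1, 0, 0, 0.04, 0],
  [1, 0, 0, 0.06, 0],
  [1, 0, 0, 0.06, 0],
])

```text
time_s: 13.92
position: [0.5605, 0.1602, 0.0986]
orientation: [180.0, 0.0, 169.2]
wrist_force: [-1.5, -1.0, 0.1]
grip_width: 0.364
```

Emit:
move_arm([
  [1, 0, 0, 0.02, 0],
  [1, 0, 0, 0.04, 0],
  [1, 0, 0, 0.04, 0],
])

```text
time_s: 14.3
position: [0.5605, 0.1602, 0.0985]
orientation: [180.0, 0.0, 169.2]
wrist_force: [-4.4, -2.5, 6.6]
grip_width: 0.368
```

Run:
```python
from h import *
s=telemetry.observe(); im,d=imaging.read_camera("wrist"); print(s["torque"].round(2))
m=imaging.camera_model("wrist"); cv2.imwrite("pics/w4.png",cv2.resize(im[60:350,150:490],None,fx=2,fy=2,interpolation=2))
```

```text
[-0.09  0.67 -0.  ]
```

View pics/w4.png

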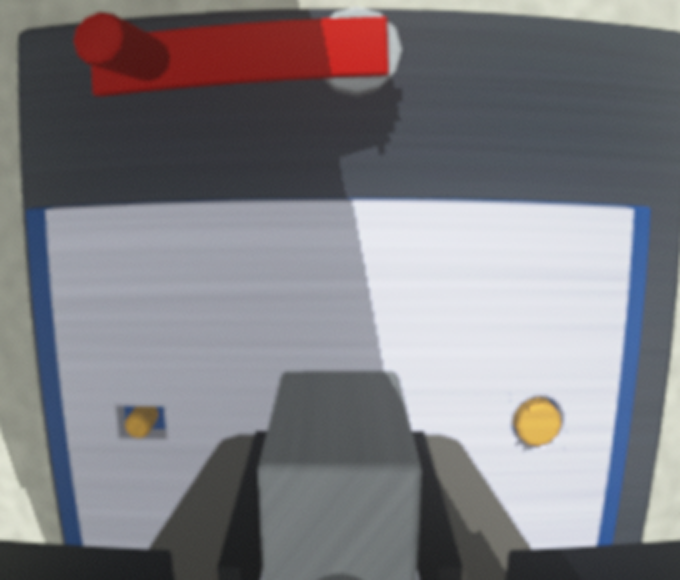

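Both pins stand through the holes and the plate is flush on the blue face. Releasing and rising.

Emit:
move_arm([
  [1, 0, 0, -0.05, 0],
  [-1, 0, 0, -0.05, 0],
  [-1, 0, 0, -0.05, 0],
  [-1, 0, 0, -0.05, 0],
  [-1, 0, 0, -0.05, 0],
])

```text
time_s: 14.98
position: [0.5606, 0.1603, 0.0984]
orientation: [180.0, 0.0, 169.2]
wrist_force: [-0.7, -0.6, -0.5]
grip_width: 0.779
```

Emit:
move_arm([
  [-1, 0, 0, 0, 0],
  [-1, 0, 0, -1, 0],
  [-1, 0, 0, -4, 0],
  [-1, 0, 0, -8, 0],
  [-1, 0, 0, -12, 0],
])

```text
time_s: 15.6
position: [0.5604, 0.1602, 0.2202]
orientation: [180.0, 0.0, 169.2]
wrist_force: [1.0, -0.6, -0.5]
grip_width: 1.001
```

Emit:
move_arm([
  [1, 0, 0, 0, 0],
  [1, 0, 0, 0, 0],
  [1, 0, 0, 0, 0],
])

```text
time_s: 15.98
position: [0.5597, 0.16, 0.2172]
orientation: [-179.9, -0.1, 169.2]
wrist_force: [-0.3, -1.2, -0.2]
grip_width: 0.695
```

Run:
```python
from h import *
s=telemetry.observe(); p,o=s["position"],s["orientation"]; im,d=imaging.read_camera("wrist"); print(p,o)
cv2.imwrite("pics/w5.png",im); np.savez("w5.npz",im=im,d=d,p=p,o=o)
```

```text
[0.55970447 0.1599751  0.21719333] [-1.79944998e+02 -1.10009414e-01  1.69179587e+02]
```

View pics/w5.png

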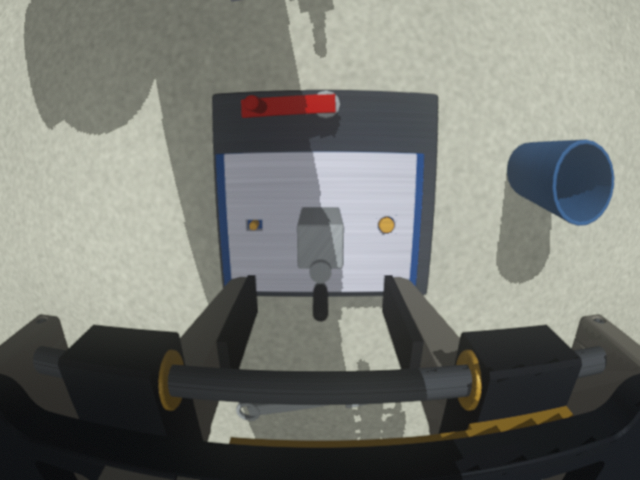

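Run:
```python
from h import *
D=np.load("w5.npz"); p,o=D["p"],D["o"]
ax=wray([328,104],p,o,.045)[0]; po=wray([253,103],p,o,.092)[0]; 
print("axis",ax.round(4),"post",po.round(4),np.linalg.norm((po-ax)[:2]))
R=Rz(-10.9); M0=ax[:2]+(R@[.105,0,0])[:2]; print("mount",M0)
d=R.T[:2,:2]@(po-ax)[:2]; print("theta",np.degrees(np.arctan2(d[0],-d[1])))
th0=np.arctan2(d[0],-d[1])
```

```text
axis [0.4584 0.1856 0.045 ] post [0.4502 0.1312 0.092 ] 0.055001197600264104
mount [0.56154768 0.16570244]
theta 2.2534855727275382
```

```bash
cat > clip.py <<'E'
from h import *
A=np.array([.4584,.1856]); Y=-10.9
def pose(th,back=.024,z=.085):
    t=np.radians(th); m=.055*np.array([np.sin(t),-np.cos(t)])-back*np.array([np.cos(t),np.sin(t)])
    return np.r_[A+Rz(Y)[:2,:2]@m,z],79.1+th
E
python3 - <<'E'
from clip import *
q,y=pose(2,.045,.2); print(q,y); delta(q,y)
E
```

```text
[0.40543273 0.13822417 0.2       ] 81.1
pos [0.5598 0.16   0.2172] ori [-1.7994e+02 -1.1000e-01  1.6918e+02] F [-1.23  0.07 -0.04] t 16.025 -> cm [14.75 -5.04  1.72] turn 88.1
```

Emit:
move_arm([
  [1, 3, -1, 0, 9.8],
  [1, 6, -2, 0, 19.6],
  [1, 9, -3, 0, 29.4],
  [1, 12, -4, 0.5, 39.2],
  [1, 14.7, -5, 1, 49],
])

```text
time_s: 16.65
position: [0.4052, 0.1384, 0.2075]
orientation: [-179.9, -0.0, 119.9]
wrist_force: [0.4, 0.6, -0.6]
grip_width: 0.108
```

Emit:
move_arm([
  [1, 0, 0, 0, 9.8],
  [1, 0, 0, 0, 19.6],
  [1, 0, 0, 0, 29.4],
  [1, 0, 0, 0, 39.1],
  [1, 0, 0, 0, 39.1],
])

```text
time_s: 17.27
position: [0.4063, 0.1385, 0.2078]
orientation: [-179.9, 0.0, 81.1]
wrist_force: [-0.2, 0.2, -0.2]
grip_width: 0.003
```

Run:
```python
from clip import *
delta(*pose(2,.045,.085))
```

```text
pos [0.4063 0.1385 0.2078] ori [-1.7994e+02  3.0000e-02  8.1150e+01] F [-0.25  0.17 -0.25] t 17.275 -> cm [-0.05 -0.08 12.28] turn 0.0
```

Fingers shut and clear of the post; going down, then computing the arc rows.

Emit:
move_arm([
  [1, 0, -0.1, 5, 0],
  [1, 0, -0.1, 9, 0],
  [1, 0, -0.1, 12.2, 0],
  [1, 0, -0.1, 12.2, 0],
  [1, 0, -0.1, 12.2, 0],
])

```text
time_s: 17.9
position: [0.4062, 0.139, 0.0871]
orientation: [180.0, -0.0, 81.2]
wrist_force: [-0.1, 0.3, 0.6]
grip_width: 0.002
```

Run:
```python
from clip import *
delta(*pose(2,.024))
def rows(a,y0,ths):
    for t in ths:
        q,y=pose(t); print(t,(toolR(y0).T@(q-a)*100).round(2)[:2],-(y-y0))
a,y=pose(2); rows(a,y,[8,15,22,29,36])
a,y=pose(36); rows(a,y,[43,50,57,64,71])
a,y=pose(71); rows(a,y,[76,81,85,88,90,92])
```

```text
pos [0.4062 0.139  0.0871] ori [ 1.7998e+02 -1.0000e-02  8.1180e+01] F [-0.11  0.31  0.63] t 17.9 -> cm [-0.09  2.04  0.21] turn 0.1
8 [-0.22  0.59] -6.0
15 [-0.4  1.3] -13.0
22 [-0.49  2.03] -20.0
29 [-0.49  2.76] -27.0
36 [-0.4   3.49] -34.0
43 [-0.25  0.69] -7.0
50 [-0.42  1.4 ] -14.0
57 [-0.49  2.13] -21.0
64 [-0.48  2.86] -28.0
71 [-0.38  3.59] -35.0
76 [-0.19  0.49] -5.0
81 [-0.33  0.99] -10.0
85 [-0.42  1.4 ] -14.0
88 [-0.46  1.71] -17.0
90 [-0.48  1.92] -19.0
92 [-0.49  2.13] -21.0
```

Emit:
move_arm([
  [1, -0.1, 0.7, 0.2, 0],
  [1, -0.1, 1.4, 0.2, 0],
  [1, -0.1, 2, 0.2, 0],
  [1, -0.1, 2, 0.2, 0],
])

```text
time_s: 18.4
position: [0.4261, 0.1347, 0.0846]
orientation: [180.0, -0.0, 81.1]
wrist_force: [-0.3, 0.3, 0.5]
grip_width: 0.006
```

Emit:
move_arm([
  [1, -0.22, 0.6, 0, -6],
  [1, -0.4, 1.3, 0, -13],
  [1, -0.49, 2.03, 0, -20],
  [1, -0.49, 2.76, 0, -27],
  [1, -0.4, 3.5, 0, -34],
])

```text
time_s: 19.02
position: [0.4587, 0.125, 0.0842]
orientation: [-179.9, -0.0, 115.3]
wrist_force: [-1.8, -1.1, 0.8]
grip_width: 0.005
```

Run:
```python
from clip import *
delta(*pose(36))
im,d=imaging.read_camera("wrist"); cv2.imwrite("pics/w6.png",im)
```

```text
pos [0.4587 0.125  0.0842] ori [-1.7991e+02 -1.0000e-02  1.1531e+02] F [-1.84 -1.12  0.82] t 19.025 -> cm [-0.    0.14 -0.08] turn 0.2
```

View pics/w6.png

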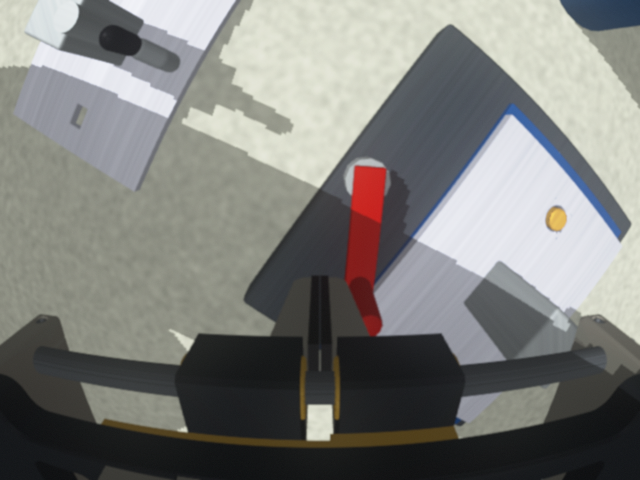

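The finger is pushing the post as planned, with the clip about a third of the way round and about 2 N on it. Continuing.

Emit:
move_arm([
  [1, -0.25, 0.75, 0, -7],
  [1, -0.42, 1.45, 0, -14],
  [1, -0.49, 2.15, 0, -21],
  [1, -0.48, 2.9, 0, -28],
  [1, -0.38, 3.6, 0, -35],
])

```text
time_s: 19.7
position: [0.4931, 0.137, 0.0842]
orientation: [-180.0, -0.0, 150.2]
wrist_force: [-0.2, -1.1, -0.4]
grip_width: 0.002
```

Emit:
move_arm([
  [1, -0.19, 0.5, 0, -5],
  [1, -0.33, 1, 0, -10],
  [1, -0.4, 1.3, 0, -13],
  [1, -0.43, 1.55, 0, -15.5],
  [1, -0.43, 1.55, 0, -15.5],
])

```text
time_s: 20.32
position: [0.5047, 0.1485, 0.0843]
orientation: [-180.0, -0.0, 165.5]
wrist_force: [-0.6, -1.2, -0.3]
grip_width: 0.006
```

Run:
```python
from clip import *
delta(*pose(90))
```

```text
pos [0.5047 0.1485 0.0843] ori [-1.7999e+02 -2.0000e-02  1.6548e+02] F [-0.61 -1.24 -0.25] t 20.325 -> cm [-0.23  0.38 -0.07] turn -3.6
```

Now push in small steps until the stop shows as a force.

Emit:
move_arm([
  [1, -0.1, 0.1, 0, -1.5],
  [1, -0.15, 0.2, 0, -3],
  [1, -0.2, 0.3, 0, -3.5],
  [1, -0.2, 0.3, 0, -3.5],
])

```text
time_s: 20.82
position: [0.5077, 0.1509, 0.0844]
orientation: [180.0, -0.0, 169.1]
wrist_force: [-0.8, -1.4, -1.1]
grip_width: 0.003
```

Emit:
move_arm([
  [1, 0, 0.05, 0, 0],
  [1, 0, 0.1, 0, 0],
  [1, 0, 0.1, 0, 0],
])

```text
time_s: 21.2
position: [0.5079, 0.1519, 0.0844]
orientation: [180.0, 0.0, 169.1]
wrist_force: [0.9, -0.9, -0.1]
grip_width: 0.0
```

Emit:
move_arm([
  [1, 0, 0.06, 0, 0],
  [1, 0, 0.12, 0, 0],
  [1, 0, 0.12, 0, 0],
])

```text
time_s: 21.58
position: [0.5082, 0.1531, 0.0844]
orientation: [180.0, 0.0, 169.1]
wrist_force: [0.7, -1.2, -0.5]
grip_width: 0.005
```

Emit:
move_arm([
  [1, 0, 0.05, 0, 0],
  [1, 0, 0.1, 0, 0],
  [1, 0, 0.1, 0, 0],
])

```text
time_s: 21.95
position: [0.5083, 0.1538, 0.0844]
orientation: [-180.0, 0.0, 169.1]
wrist_force: [1.4, -4.9, 0.2]
grip_width: 0.005
```

Emit:
move_arm([
  [1, 0, 0.03, 0, 0],
  [1, 0, 0.06, 0, 0],
  [1, 0, 0.06, 0, 0],
])

```text
time_s: 22.32
position: [0.5083, 0.154, 0.0844]
orientation: [-179.9, 0.0, 169.1]
wrist_force: [1.5, -7.4, -0.3]
grip_width: 0.004
```

Emit:
move_arm([
  [1, 0, -0.8, 0, 0],
  [1, 0, -1.5, -1, 0],
  [1, 0, -2, -6, 0],
  [1, 0, -2, -11, 0],
  [1, 0, -2, -16, 0],
])

```text
time_s: 22.95
position: [0.5042, 0.1347, 0.2467]
orientation: [180.0, 0.0, 169.1]
wrist_force: [0.7, 0.5, -0.6]
grip_width: 0.005
```

Emit:
move_arm([
  [1, 0, 0, 0, 0],
  [1, 0, 0, 0, 0],
])

```text
time_s: 23.2
position: [0.5041, 0.1348, 0.2444]
orientation: [180.0, 0.0, 169.1]
wrist_force: [-0.1, 0.5, -0.4]
grip_width: 0.005
```

Run:
```python
from h import *
s=telemetry.observe(); p,o=s["position"],s["orientation"]; im,d=imaging.read_camera("wrist"); print(p,o,s["wrist_force"])
cv2.imwrite("pics/w7.png",im); np.savez("w7.npz",im=im,d=d,p=p,o=o)
```

```text
[0.50412156 0.13481854 0.24435399] [1.79983273e+02 7.98248963e-04 1.69071102e+02] [-0.07713467  0.51245106 -0.44096137]
```

View pics/w7.png

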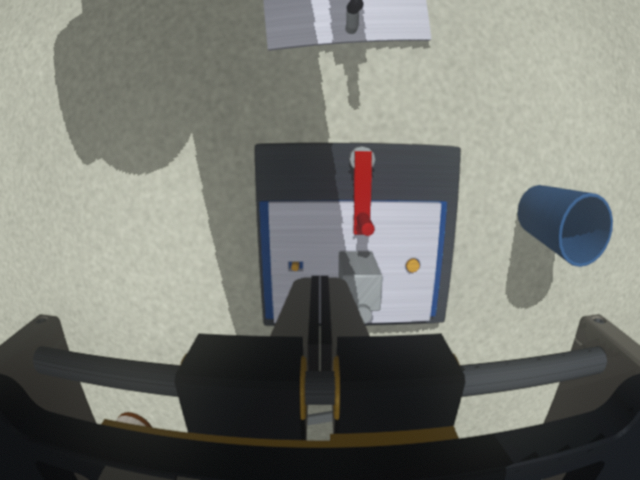

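The clip bar lies over the plate at its stop: axis (362,157), post (367,228). Both pins are through the plate (295,266 and 413,265), and the gripper is clear of everything. Handing in.

Run:
```python
from h import *
D=np.load("w7.npz"); p,o=D["p"],D["o"]
ax=wray([362,157],p,o,.045)[0]; po=wray([367,228],p,o,.092)[0]; d=Rz(10.9)@(po-ax); print("clip deg",np.degrees(np.arctan2(d[0],-d[1])))
print(job.hand_in())
```

```text
clip deg 90.04838213379936
the job is handed in; nothing more can be done
None
```

The tap farthest from the base is on the mount with its spout pointing away from the clip, and the clip is swung over the plate to its stop. The job was handed in at about 23 s.

- **Fit:** I measured the real pins with the wrist camera and checked them again through the plate's holes just above the tips. After a 0.5 mm correction the plate lowered over both pins without resistance, so no sliding search was needed. It met the blue face within about 0.5 mm of the expected height, and I pressed with about 12 N. The picture before release shows both pins through and the plate flush.
- **Clip:** I pushed it by its post at 1 to 2 N until the force rose to 7.4 N at the stop, then backed off. The last picture puts it at 90.0°, over the plate's edge, with the gripper clear of everything.
- **Left alone:** The cup, jar, spanner and the other two taps were not touched.
- **What disagreed:** The camera readings of the tap's sideways position and turn differed by about 1.5 mm and 0.7° between views. I set the turn between them, and that was within the holes' clearance.

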